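# Find the sound guide channel by the drag on a feeler blade

### The arm

A 6-joint arm with a two-finger parallel gripper is mounted at the origin on a cart in front of the work surface, level with it; the furniture and walls round the work are solid. World frame = base frame: x ahead of the robot, y to its left, z up, the work surface at z = 0. Lengths are in m, angles in degrees, forces in N, time in s.
With the tool pointing down it reaches from about 0.375 to 0.975 m from the base axis. Payload 3.8 kg.
Tool frame: the origin (TCP) lies on the centre line of the jaws, within the pads' length; the fingertips stand 17 mm ahead of it and the grasp point (between the pads) lies 2 mm behind it (robot.nose_length is the distance from the TCP to the fingertips, in m); z points along the fingers, y is the direction in which the jaws open and shut (so a half turn about z gives the same grasp; the last joint's range is limited). The gripper opens to 85 mm and grips with 20 to 120 N. Pads are 22 mm wide; open, the fingers measure 114 mm over their backs; the gripper's body (76 mm by 85 mm) begins 54 mm behind the grasp point. The pads swing forward as they close: fully open they stand 13 mm farther back than shut.
Start: joints at [-67.431, 15.12, 91.902, -0, 72.978, -2.114], TCP at [0.282, -0.613, 0.211] pointing down, gripper open.
Joint ranges: [-150.88, 150.88], [-54.13, 125.18], [17.81, 147.31], [-75.09, 255.09], [0, 152.58], [-146.25, 146.25]. Speed limits (degrees/s): [147.25, 147.25, 180, 180, 180, 180].

### API

Orientations are given as a 3x3 rotation matrix whose columns are the frame's x, y, z axes.
In Python, from workcell import robot gives the robot as it stands. The module is installed in compiled form; this text tells all that it offers.
- The arm moves only by the tool servo_tool, never from a script. Its arguments are lists of equal length, an entry for each row: "grip": the closure in counts, from 0 (fully open) to 255 (shut); "slide": the shift along the tool's x, y, z in m, a list of three; "yaw": the turn about the tool's z in degrees. In form: {"grip": [grip, ...], "slide": [[x, y, z], ...], "yaw": [yaw, ...]}. A call has 1 to 5 rows; each row shifts and turns the commanded pose from where the row before left it, along the tool's axes as they then stand; what a row does not reach is not made up. A row lasts 1/12 s, in which the tool goes at most 41.7 mm and 7.16 degrees, less where a joint would pass 70% of its speed; a pose out of reach is approached as far as the arm can. A call is refused whole if a number of a shift passes 0.0417 or a number of a turn 7.16, either way. A call with a gripper value outside its range is refused whole. The fingers move at their own pace and stop on an object; "newtons" is the grip in N (left out, the last holds). Time passes only in rows, so rows that do not move let the fingers close. It gives the time, the measured TCP pose, the force and the opening at its end, in the units of the state.
- robot.sense(): the state, without advancing time (a new reading comes with each control period).
- robot.read_camera(name): name is "side" or "top"; returns (picture, depth): 400x640x3 uint8, blue, green, red; 400x640 float32, m along the optical axis (not along the pixel's ray), 0 where there is no reading.
- robot.camera_model(name): a dict with "fx", "fy", "cx", "cy" (pixels), "R" (3x3) and "t" (3): a world point X has camera coordinates R X + t. Camera axes: x right, y down, z forward; pixel columns grow to the right and rows downward; lengths in m; the calibration is good to about 2 mm. A picture is of the moment at which its call begins. camera_model takes no time and is no camera call.
- robot.sign_off(): hands the job in, once; it reports no verdict.
Trained networks look in the newest picture that a camera, given by its name, has taken for a name from the list of things; names that differ only in an ending like _2 or _b are one class to them, and where a whole thing is asked for, a point or a joint stands for the part that bears it (a point fixed in the world has none). Each returns a list of dicts, best first, with "p" (0 to 1); they miss things now and then, are a little off and sometimes report something else, mostly with a low value. They report only what shows in the picture. A call takes as long as a camera call.
- robot.find_in(camera, name): "location" ([x, y, z] in m, in world coordinates, good to about 4 mm: the middle of the surface that is visible of it).
- robot.silhouettes(camera, name): "mask" (400x640 bool, what is visible of it).
- robot.tip_of(camera, name): "location" ([x, y, z] in m, in world coordinates, good to about 4 mm: a listed point, or the origin of a listed thing).
The state is a dict: "clock": time; "qpos": joint angles; "qvel": joint speeds; "joint_torque": joint torques, N m; "ee_pos": TCP position; "tool_rot": TCP orientation; "force": force on the tool from outside, world axes, zero at the start; "ft_torque": the same for the moment, N m; "finger_gap": finger opening in m.
Only numpy, scipy, OpenCV 4.12 (cv2) and the standard library are available. Lean on these libraries where they do the work, as an engineer would, in place of code of your own. Each camera call takes 0.05 s, during which the arm holds its last target.

### The job

The leaning guide block has three channels, each with a spring shoe hidden inside: one shoe is sound, one is jammed so the feeler blade stops part-way, and one is worn back so the blade slides in loosely. Take the orange-handled feeler from its wooden stand, try it in the channels to find by feel the one where it goes all the way in against a light steady drag, and leave it standing in that channel, pushed fully home and released. Leave the bottle, the blue box and the jar where they are.

Things in the scene. Friction and masses are not known exactly. Their poses are not given: they have to be found in the camera images.
- guide: Fixed grey guide block between dark steel cheeks, 230 mm wide, about 135 mm tall. Origin on the worktop straight below the middle mouth; x level towards its back, y to its left, z up. Three like channels, 60 mm apart along y, lean 26 degrees: mouth to end runs along (0.438, 0, -0.899) in this frame, entered from above and from -x.
- mouth_left (a point): Centre of the left (+y) channel's mouth, on the channel's centre line, 112 mm above the worktop. Each channel is 9 mm high (across the blade's thickness), 32 mm wide (along the guide's y), over 90 mm deep; upper and lower mouth edges are bevelled 4 mm wide, 5 mm deep
- mouth_middle (a point): The same for the middle channel. Hidden in each channel's roof, 22 to 78 mm deep, is a shoe: the sound one yields on a spring of about 5 to 7 N and drags on the blade with about 3 to 9 N from some 35 mm deep onward; the jammed one stops the tip about 40 mm deep; the worn one does not touch it. Which is which changes
- mouth_right (a point): The same for the right channel (-y side)
- end_left (a point): Where the middle of the blade's tip lies when the gauge is fully home in the left channel: 85 mm down from the mouth, 1.5 mm below the centre line (the shoe presses the blade on the channel's floor)
- end_middle (a point): The same for the middle channel
- end_right (a point): The same for the right channel
- stand: Fixed wooden stand 55 x 75 x 95 mm on a foot 80 x 95 mm, origin under its centre on the worktop, z up. A vertical slot 11 mm (x) by 33 mm (y) runs down from its top, where the gauge hangs by its collar
- gauge_handle (a point): Centre of the feeler gauge's orange handle (70 mm long, 26 wide along y, 16 thick along x; gauge 80 to 130 g, loose). z runs from blade to handle. The centre is 39 mm above the collar's underside and 124 mm above the blade's tip. At the start the gauge hangs upright in the stand. It works either way round
- gauge_collar (a point): Centre of the underside of the dark collar (44 mm along y, 26 along x, 4 thick) between handle and blade; fully home, it lies on the mouth face
- gauge_tip (a point): Middle of the tip of the steel blade: 85 mm long, 24 mm wide (y), 6 mm thick (x)
- gauge: The feeler gauge as a whole; origin at the centre of the collar's underside, axes as for the handle
- bottle: Bystander: white bottle with blue cap, 58 mm across, 130 mm tall, origin under its centre
- blue_box: Bystander: small clear box with blue lid, 110 x 127 x 57 mm, origin under its centre
- cream_jar: Bystander: white jar with blue lid, 74 mm across, 85 mm tall, origin under its centre

How it is judged:
By the outcome, as a careful person would: the job done as asked, in the order asked, and still so for the second after the job is handed in, with the robot touching nothing.
It also fails if it takes over 59 s, if anything falls off the work surface, if the arm or the gripper's body presses on something with over 40 N, if the wrist force passes 120 N, or if a joint passes its speed limit or range.

## Working session

There is one attempt and no reset: what is moved stays moved. The work goes in short steps, Python scripts to look and compute and a tool call to move; the robot and the scene stay as the last step left them, time stands still between calls to the robot, and variables do not carry over. Pictures are saved under pics/ and viewed, and the job is handed in when it is done.

Besides the shell and the picture viewer there is one more tool, called after "Request:" by a JSON object that holds its "fn" and its "kwargs". servo_tool: Moves the arm, as the interface text tells. Its arguments: {"type":"object","properties":{"grip":{"type":"array","items":{"type":"number"}},"slide":{"type":"array","items":{"type":"array","items":{"type":"number"}}},"yaw":{"type":"array","items":{"type":"number"}},"newtons":{"type":"number"}},"required":["grip","slide","yaw"]}

```bash
mkdir -p pics; python3 - <<'E'
from workcell import robot
import cv2,numpy as np
for c in("side","top"):
    p,d=robot.read_camera(c); cv2.imwrite(f"pics/{c}0.png",p)
    m=robot.camera_model(c); print(c,np.round(-m["R"].T@m["t"],3),np.round(m["R"],3).tolist(),m["fx"])
    for n in["gauge_handle","gauge_collar","mouth_left","mouth_middle","mouth_right","guide","stand","gauge","end_middle","bottle","blue_box","cream_jar"]:
        r=robot.tip_of(c,n); print(n,[(np.round(a["location"],4).tolist(),round(a["p"],2)) for a in r[:2]])
s=robot.sense(); print(s["clock"],s["tool_rot"],s["ee_pos"],s["force"])
E
```

```text
side [0.38  0.989 0.602] [[-0.987, -0.16, -0.021], [-0.055, 0.458, -0.887], [0.151, -0.875, -0.461]] 388.78805547116326
gauge_handle [([0.57, 0.2346, 0.0001], 0.74), ([0.6061, -0.1258, 0.1128], 0.61)]
gauge_collar [([0.5695, 0.232, 0.0945], 0.7)]
mouth_left [([0.6159, -0.0108, 0.1098], 0.71)]
mouth_middle [([0.6066, -0.0642, 0.1169], 0.83)]
mouth_right []
guide []
stand [([0.5701, 0.2349, 0.0022], 0.9)]
gauge [([0.5751, 0.2338, 0.0936], 0.79)]
end_middle [([0.6433, -0.0724, 0.0338], 0.67), ([0.6847, -0.3799, -0.0018], 0.43)]
bottle [([0.6871, -0.3773, -0.002], 0.58)]
blue_box [([0.4878, -0.391, 0.0002], 0.97)]
cream_jar [([0.5665, 0.4281, 0.0028], 0.81)]
top [ 0.361 -0.002  1.408] [[0.007, -1.0, -0.011], [-0.989, -0.005, -0.146], [0.146, 0.012, -0.989]] 441.13721532703124
gauge_handle [([0.569, 0.2318, 0.1331], 0.45)]
gauge_collar [([0.5767, 0.2355, 0.0994], 0.69)]
mouth_left [([0.613, -0.0074, 0.113], 0.85)]
mouth_middle [([0.61, -0.0655, 0.1091], 0.84), ([0.6021, -0.1269, 0.1108], 0.6)]
mouth_right [([0.6028, -0.1283, 0.109], 0.81)]
guide [([0.6075, -0.0679, -0.0061], 0.79)]
stand [([0.5722, 0.2355, -0.0017], 0.76)]
gauge []
end_middle [([0.6425, -0.0711, 0.0376], 0.81)]
bottle [([0.6867, -0.3827, 0.002], 0.57)]
blue_box [([0.6382, -0.1284, 0.0343], 0.68), ([0.4928, -0.394, -0.0027], 0.65)]
cream_jar [([0.5684, 0.4221, 0.0035], 0.95)]
1.3 [[ 9.08631739e-01  4.17598328e-01  5.13990000e-06]
 [ 4.17598328e-01 -9.08631739e-01  1.69944469e-05]
 [ 1.17671289e-05 -1.32952802e-05 -1.00000000e+00]] [ 0.28186945 -0.61333142  0.21125976] [-0.23626276  0.00733832 -0.62299637]
```

View pics/side0.png

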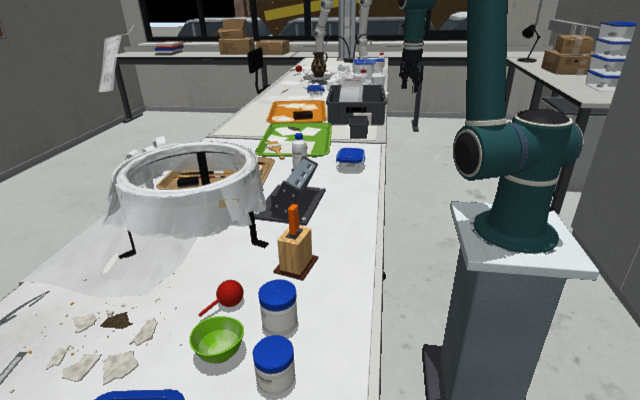

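View pics/top0.png

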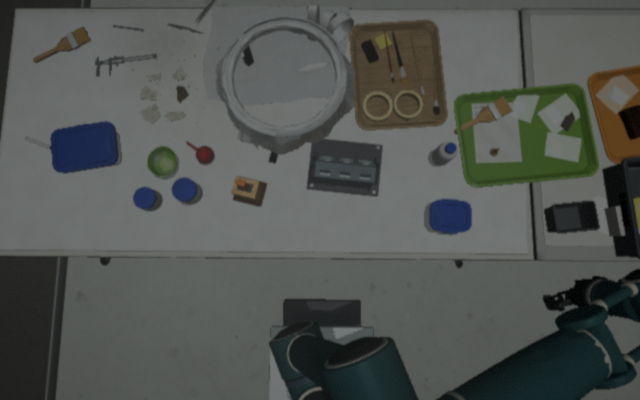

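The side view shows the stand at about (295,245), its orange handle at (294,218), and the guide at about (293,187). In the top view they are at (249,190) and (345,167). Next I'll measure the poses from depth.

```bash
cat > h.py <<'E'
from workcell import robot
import cv2,numpy as np
def cloud(c):
    p,d=robot.read_camera(c); m=robot.camera_model(c)
    v,u=np.mgrid[0:400,0:640]
    X=np.stack([(u-m["cx"])/m["fx"]*d,(v-m["cy"])/m["fy"]*d,d],-1)
    return p,d,(X-m["t"])@m["R"]
def proj(c,P):
    m=robot.camera_model(c);q=m["R"]@np.array(P)+m["t"];return m["fx"]*q[0]/q[2]+m["cx"],m["fy"]*q[1]/q[2]+m["cy"]
def st():
    s=robot.sense();print(round(s["clock"],2),np.round(s["ee_pos"],4),np.round(s["force"],2),round(s["finger_gap"],4))
E
python3 - <<'E'
from h import *
for c in("side","top"):
    p,d,W=cloud(c)
    u,v=map(int,proj(c,[.57,.235,.13]))
    hsv=cv2.cvtColor(p,cv2.COLOR_BGR2HSV)
    box=(abs(W[...,0]-.57)<.06)&(abs(W[...,1]-.235)<.07)&(d>0)
    o=box&(W[...,2]>.103)&(W[...,2]<.19)
    print(c,o.sum(),W[o].min(0).round(4),W[o].max(0).round(4),np.median(W[o],0).round(4))
    t=box&(abs(W[...,2]-.095)<.006)
    r=cv2.minAreaRect((W[t][:,:2]*1000).astype(np.float32)); print("standtop",t.sum(),r)
    t=box&(abs(W[...,2]-.169)<.006)
    print("handletop",t.sum(),W[t].mean(0) if t.any() else 0, cv2.minAreaRect((W[t][:,:2]*1000).astype(np.float32)) if t.any() else 0)
    pad=cv2.resize(p[max(0,v-60):v+70,u-60:u+140],None,fx=4,fy=4,interpolation=cv2.INTER_CUBIC); cv2.imwrite(f"pics/{c}z.png",pad[:600,:800])
    # guide
    g=(abs(W[...,0]-.61)<.15)&(abs(W[...,1]+.068)<.17)&(W[...,2]>.05)&(W[...,2]<.15)&(d>0)
    print("guide",g.sum(),cv2.minAreaRect((W[g][:,:2]*1000).astype(np.float32)),W[g].max(0))
    for n in["mouth_left","mouth_middle","mouth_right","end_left","end_middle","end_right","guide","stand"]:
        r=robot.tip_of(c,n); print(n,[(np.round(a["location"],4).tolist(),round(a["p"],2)) for a in r[:2]])
E
```

```text
side 279 [0.5608 0.2238 0.1031] [0.5808 0.253  0.169 ] [0.5683 0.246  0.1408]
standtop 368 ((570.68017578125, 237.02952575683594), (75.52668762207031, 55.966976165771484), 77.15287780761719)
handletop 53 [0.57009637 0.23881353 0.16660724] ((570.4610595703125, 237.71749877929688), (26.07636833190918, 14.211576461791992), 75.42039489746094)
guide 1060 ((649.9671630859375, -34.97673034667969), (266.6290283203125, 115.66193389892578), 84.19039916992188) [0.71379665 0.09504706 0.14978383]
mouth_left [([0.6168, -0.0071, 0.1107], 0.78), ([0.6333, -0.132, 0.0341], 0.28)]
mouth_middle [([0.6065, -0.0623, 0.1145], 0.92)]
mouth_right [([0.6046, -0.1237, 0.1115], 0.69)]
end_left [([0.6506, -0.0117, 0.0345], 0.66)]
end_middle [([0.6394, -0.072, 0.035], 0.83)]
end_right [([0.638, -0.1328, 0.0324], 0.67)]
guide [([0.6096, -0.058, -0.0014], 0.67)]
stand [([0.5677, 0.2338, -0.0015], 0.97)]
top 92 [0.5523 0.207  0.1037] [0.5804 0.2471 0.1722] [0.5684 0.2293 0.1661]
standtop 342 ((571.5443725585938, 234.1663055419922), (76.17639923095703, 54.84963607788086), 76.83549499511719)
handletop 53 [0.57095332 0.23374789 0.16834033] ((571.321533203125, 234.55201721191406), (26.04049301147461, 16.679105758666992), 80.15108489990234)
guide 1788 ((674.3344116210938, -37.19221496582031), (278.2936706542969, 160.6374053955078), 83.49394226074219) [0.75587266 0.10172261 0.14985758]
mouth_left [([0.6116, -0.0056, 0.1103], 0.96)]
mouth_middle [([0.6115, -0.0664, 0.1095], 0.97), ([0.4908, -0.3951, -0.0034], 0.74)]
mouth_right [([0.4912, -0.3941, -0.0029], 0.67), ([0.6014, -0.1289, 0.1125], 0.63)]
end_left [([0.647, -0.0121, 0.0353], 0.58)]
end_middle [([0.6412, -0.0698, 0.0353], 0.78)]
end_right [([0.6365, -0.1276, 0.0339], 0.77)]
guide [([0.6094, -0.0655, -0.0004], 0.83)]
stand [([0.5717, 0.2343, -0.0018], 0.88), ([0.5739, 0.2354, 0.0976], 0.57)]
```

```bash
python3 - <<'E'
from h import *
from scipy.optimize import least_squares
for c in("side","top"):
    p,d,W=cloud(c)
    u,v=map(int,proj(c,[.61,-.065,.1]))
    cv2.imwrite(f"pics/{c}g.png",cv2.resize(p[v-50:v+50,u-65:u+65],None,fx=6,fy=6,interpolation=cv2.INTER_CUBIC))
    g=(W[...,0]>.53)&(W[...,0]<.66)&(abs(W[...,1]+.067)<.125)&(W[...,2]>.03)&(W[...,2]<.145)&(d>0)
    P=W[g]
    # face plane given tilt, unknown yaw, offset
    f=lambda q:(P@np.array([-.438*np.cos(q[0]),-.438*np.sin(q[0]),.899])-q[1])*1000
    r=least_squares(f,[-.08,-.16],loss="soft_l1",f_scale=2); e=f(r.x)
    print(c,g.sum(),np.degrees(r.x[0]),r.x[1],(abs(e)<3).sum())
    n=np.array([-.438*np.cos(r.x[0]),-.438*np.sin(r.x[0]),.899])
    print(" mouth x at y=-.066,z=.112:",( .899*.112-r.x[1]+n[1]*-.066)/(-n[0]))
    I=P[abs(e)<4]; print(cv2.minAreaRect((I[:,:2]*1000).astype(np.float32)),I.min(0).round(3),I.max(0).round(3))
    # base plate
    b=(W[...,0]>.45)&(W[...,0]<.75)&(abs(W[...,1]+.067)<.2)&(W[...,2]>.008)&(W[...,2]<.03)
    print("base",b.sum(),W[b].min(0).round(3),W[b].max(0).round(3))
E
```

```text
side 1007 -17.338506157035393 -0.16843346997914574 203
 mouth x at y=-.066,z=.112: 0.6230755932002914
((618.0419311523438, -64.09181213378906), (201.10446166992188, 52.73931884765625), 82.11771392822266) [ 0.579 -0.166  0.087] [0.657 0.038 0.128]
base 1023 [ 0.557 -0.19   0.008] [0.746 0.053 0.03 ]
top 1353 -5.143515377918121 -0.16900220556925813 607
 mouth x at y=-.066,z=.112: 0.6122796016167293
((614.9579467773438, -67.64046478271484), (199.63687133789062, 51.649837493896484), 85.25029754638672) [ 0.581 -0.168  0.101] [0.648 0.031 0.129]
base 2141 [ 0.45  -0.265  0.008] [0.749 0.131 0.022]
```

```bash
python3 - <<'E'
import cv2,numpy as np
a=cv2.imread("pics/sideg.png");b=cv2.imread("pics/topg.png")
cv2.imwrite("pics/g2.png",cv2.resize(np.vstack([a,b]),(585,900))[:,:]) 
cv2.imwrite("pics/g2.png",cv2.resize(np.hstack([a,b]),(800,308)))
E
```

```text
(no output)
```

View pics/g2.png

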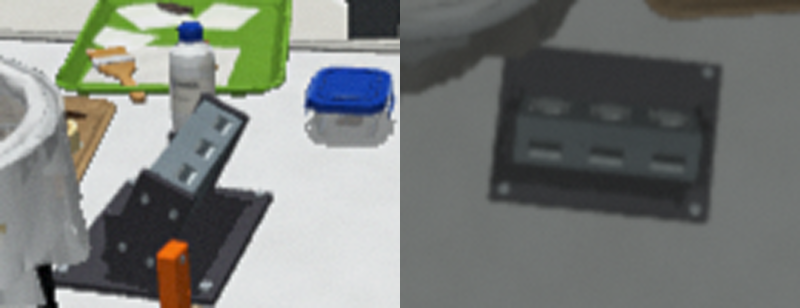

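```bash
cat >> h.py <<'E'
def plan(target,ang=None,n=None,vmax=.036):
    """rows from measured pose to TCP target; ang=tool x heading deg (tool pointing down)"""
    s=robot.sense();R=np.array(s["tool_rot"]);p=np.array(s["ee_pos"]);a=np.degrees(np.arctan2(R[1,0],R[0,0]))
    D=np.array(target)-p;dy=0 if ang is None else a-ang
    n=n or int(max(np.ceil(np.linalg.norm(D)/vmax),np.ceil(abs(dy)/6.5)))
    print("n",n,"yaw/row",round(dy/n,3),"heading",a)
    for i in range(n):
        h=np.radians(a-dy*i/n);x=np.array([np.cos(h),np.sin(h),0]);y=np.array([np.sin(h),-np.cos(h),0])
        w=D/n;print([round(float(w@x),4),round(float(w@y),4),round(float(-w[2]),4)])
E
python3 -c "
from h import *
plan([.282,-.613,.23],-13.0,6)
h=np.radians(-13);x=np.array([np.cos(h),np.sin(h),0]);y=np.array([np.sin(h),-np.cos(h),0])
D=np.array([.571,.2355,.23])-[.282,-.613,.23];print(D@x,D@y)"
```

```text
n 6 yaw/row 6.281 heading 24.685847536584387
[0.0, -0.0, -0.0031]
[0.0, -0.0, -0.0031]
[0.0, -0.0, -0.0031]
[0.0, -0.0, -0.0031]
[0.0, -0.0001, -0.0031]
[0.0, -0.0001, -0.0031]
0.09072197911216348 -0.8917638546756491
```

Request:
{"fn": "servo_tool", "kwargs": {"grip": [0, 0, 0, 0, 0], "slide": [[0, 0, -0.004], [0, 0, -0.004], [0, 0, -0.004], [0, 0, -0.004], [0, 0, -0.004]], "yaw": [6.28, 6.28, 6.28, 6.28, 6.28], "newtons": 40}}

```text
clock: 2.72
ee_pos: [0.2819, -0.6133, 0.2314]
tool_rot: [[0.992, -0.122, -0.0], [-0.122, -0.992, 0.0], [-0.0, -0.0, -1.0]]
force: [-0.0, -0.1, 0.2]
finger_gap: 0.085
```

Request:
{"fn": "servo_tool", "kwargs": {"grip": [0, 0, 0, 0, 0], "slide": [[0, 0, 0], [0.004, -0.035, 0], [0.004, -0.035, 0], [0.004, -0.035, 0], [0.004, -0.035, 0]], "yaw": [6.28, 0, 0, 0, 0]}}

```text
clock: 3.13
ee_pos: [0.329, -0.4792, 0.2311]
tool_rot: [[0.974, -0.226, 0.0], [-0.226, -0.974, 0.0], [0.0, -0.0, -1.0]]
force: [-0.2, 0.1, 0.5]
finger_gap: 0.0852
```

Request:
{"fn": "servo_tool", "kwargs": {"grip": [0, 0, 0, 0, 0], "slide": [[0.004, -0.035, 0], [0.004, -0.035, 0], [0.004, -0.035, 0], [0.004, -0.035, 0], [0.004, -0.035, 0]], "yaw": [0, 0, 0, 0, 0]}}

```text
clock: 3.55
ee_pos: [0.3881, -0.3129, 0.2315]
tool_rot: [[0.974, -0.225, 0.001], [-0.225, -0.974, -0.0], [0.001, 0.0, -1.0]]
force: [0.4, 0.5, -0.1]
finger_gap: 0.0854
```

Request:
{"fn": "servo_tool", "kwargs": {"grip": [0, 0, 0, 0, 0], "slide": [[0.004, -0.035, 0], [0.004, -0.035, 0], [0.004, -0.035, 0], [0.004, -0.035, 0], [0.004, -0.035, 0]], "yaw": [0, 0, 0, 0, 0]}}

```text
clock: 3.97
ee_pos: [0.4469, -0.1469, 0.2317]
tool_rot: [[0.974, -0.225, 0.001], [-0.225, -0.974, -0.0], [0.001, 0.0, -1.0]]
force: [0.7, -0.2, 0.5]
finger_gap: 0.0853
```

Request:
{"fn": "servo_tool", "kwargs": {"grip": [0, 0, 0, 0, 0], "slide": [[0.004, -0.035, 0], [0.004, -0.035, 0], [0.004, -0.035, 0], [0.004, -0.035, 0], [0.004, -0.035, 0]], "yaw": [0, 0, 0, 0, 0]}}

```text
clock: 4.38
ee_pos: [0.5058, 0.0193, 0.2316]
tool_rot: [[0.974, -0.225, 0.001], [-0.225, -0.974, -0.0], [0.001, -0.0, -1.0]]
force: [0.9, 0.2, 0.5]
finger_gap: 0.0853
```

```bash
python3 -c "
from h import *
st();plan([.571,.2355,.23],-13.0)"
```

```text
4.38 [0.5058 0.0193 0.2316] [0.89 0.16 0.52] 0.0853
n 7 yaw/row 0.002 heading -12.985955939121032
[0.0021, -0.0322, 0.0002]
[0.0021, -0.0322, 0.0002]
[0.0021, -0.0322, 0.0002]
[0.0021, -0.0322, 0.0002]
[0.0021, -0.0322, 0.0002]
[0.0021, -0.0322, 0.0002]
[0.0021, -0.0322, 0.0002]
```

Request:
{"fn": "servo_tool", "kwargs": {"grip": [0, 0, 0, 0, 0], "slide": [[0.002, -0.032, 0], [0.002, -0.032, 0], [0.002, -0.032, 0], [0.002, -0.032, 0], [0.002, -0.032, 0]], "yaw": [0, 0, 0, 0, 0]}}

```text
clock: 4.8
ee_pos: [0.5515, 0.1729, 0.2315]
tool_rot: [[0.974, -0.225, 0.001], [-0.225, -0.974, 0.0], [0.0, -0.0, -1.0]]
force: [0.7, -0.8, 0.3]
finger_gap: 0.0856
```

Request:
{"fn": "servo_tool", "kwargs": {"grip": [0, 0, 0], "slide": [[0.002, -0.032, 0], [0.002, -0.032, 0], [0, 0, 0]], "yaw": [0, 0, 0]}}

```text
clock: 5.05
ee_pos: [0.5705, 0.2379, 0.2312]
tool_rot: [[0.975, -0.221, 0.001], [-0.221, -0.975, 0.003], [0.0, -0.003, -1.0]]
force: [-0.5, 0.3, -0.2]
finger_gap: 0.0853
```

```bash
python3 -c "
from h import *
st();plan([.571,.2355,.138],-13.0)"
```

```text
5.05 [0.5705 0.2379 0.2312] [-0.48  0.27 -0.24] 0.0853
n 3 yaw/row 0.07 heading -12.791253504635636
[0.0003, 0.0007, 0.0311]
[0.0003, 0.0007, 0.0311]
[0.0003, 0.0007, 0.0311]
```

Request:
{"fn": "servo_tool", "kwargs": {"grip": [0, 0, 0, 0, 120], "slide": [[0, 0.002, 0.025], [0, 0, 0.025], [0, 0, 0.025], [0, 0, 0.018], [0, 0, 0]], "yaw": [0, 0, 0, 0, 0]}}

```text
clock: 5.47
ee_pos: [0.5654, 0.229, 0.1331]
tool_rot: [[0.974, -0.225, -0.008], [-0.225, -0.974, -0.003], [-0.008, 0.005, -1.0]]
force: [-0.2, -0.6, -0.7]
finger_gap: 0.0757
```

Request:
{"fn": "servo_tool", "kwargs": {"grip": [255, 255, 255, 255], "slide": [[0, 0, 0], [0, 0, 0], [0, 0, 0], [0, 0, 0]], "yaw": [0, 0, 0, 0], "newtons": 40}}

```text
clock: 5.8
ee_pos: [0.5705, 0.2312, 0.1406]
tool_rot: [[0.974, -0.225, 0.004], [-0.225, -0.974, 0.001], [0.003, -0.002, -1.0]]
force: [-0.3, -0.3, 5.2]
finger_gap: 0.0255
```

```bash
python3 -c "
from h import *
st()
p,d,W=cloud('side');u,v=map(int,proj('side',[.57,.235,.13]));cv2.imwrite('pics/s1.png',cv2.resize(p[v-60:v+60,u-80:u+80],None,fx=5,fy=5))"
```

```text
5.8 [0.5705 0.2312 0.1406] [-0.28 -0.25  5.17] 0.0255
```

View pics/s1.png

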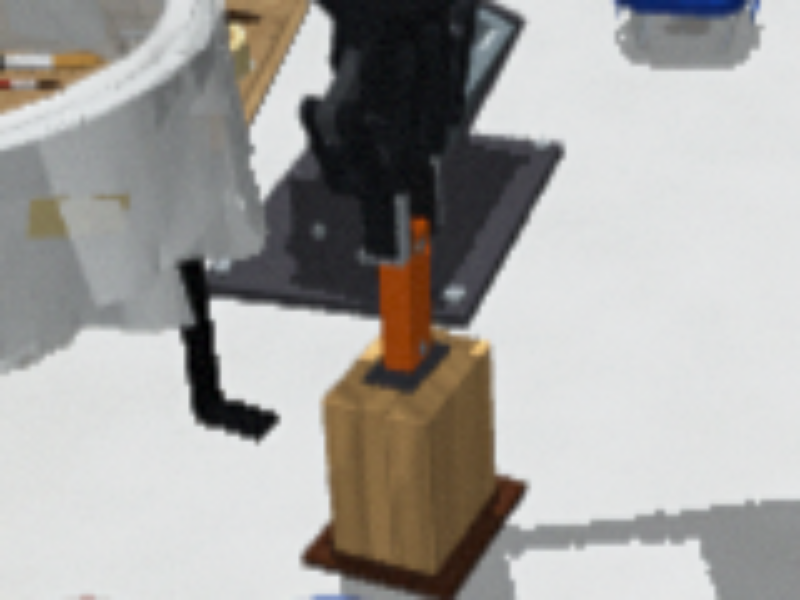

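Request:
{"fn": "servo_tool", "kwargs": {"grip": [255, 255, 255, 255, 255], "slide": [[0, 0, -0.015], [0, 0, -0.02], [0, 0, -0.02], [0, 0, -0.015], [0, 0, -0.003]], "yaw": [0, 0, 0, 0, 0]}}

```text
clock: 6.27
ee_pos: [0.5713, 0.2314, 0.2159]
tool_rot: [[0.974, -0.225, 0.007], [-0.225, -0.974, 0.002], [0.006, -0.004, -1.0]]
force: [0.8, 0.3, -0.4]
finger_gap: 0.0247
```

Request:
{"fn": "servo_tool", "kwargs": {"grip": [255], "slide": [[0, 0, 0]], "yaw": [0]}}

```text
clock: 6.35
ee_pos: [0.5702, 0.2311, 0.2135]
tool_rot: [[0.974, -0.225, 0.004], [-0.225, -0.974, 0.001], [0.003, -0.002, -1.0]]
force: [0.3, -0.5, 0.1]
finger_gap: 0.0246
```

```bash
python3 -c "
from h import *
st()
p,d,W=cloud('side');u,v=map(int,proj('side',[.57,.235,.15]));cv2.imwrite('pics/s2.png',cv2.resize(p[v-60:v+60,u-80:u+80],None,fx=5,fy=5))"
```

```text
6.35 [0.5702 0.2311 0.2135] [ 0.34 -0.49  0.13] 0.0246
```

View pics/s2.png

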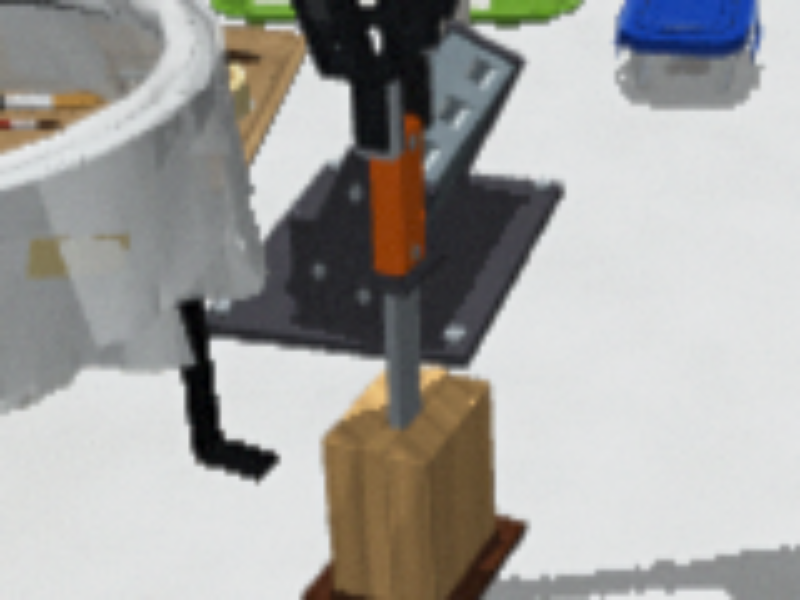

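Request:
{"fn": "servo_tool", "kwargs": {"grip": [255, 255, 255, 255, 255], "slide": [[-0.006, 0, 0], [-0.006, 0, 0], [-0.006, 0, 0.0005], [-0.006, 0, 0.0005], [-0.006, 0, 0.001]], "yaw": [0, 0, 0, 0, 0]}}

```text
clock: 6.82
ee_pos: [0.5391, 0.2375, 0.2086]
tool_rot: [[0.974, -0.225, -0.0], [-0.225, -0.974, -0.0], [-0.0, 0.0, -1.0]]
force: [2.7, 0.6, -0.7]
finger_gap: 0.0243
```

```bash
python3 -c "
from h import *
st()
p,d,W=cloud('side');u,v=map(int,proj('side',[.57,.235,.15]));cv2.imwrite('pics/s3.png',cv2.resize(p[v-60:v+60,u-80:u+80],None,fx=5,fy=5))"
```

```text
6.82 [0.5391 0.2375 0.2086] [ 2.69  0.64 -0.69] 0.0243
```

View pics/s3.png

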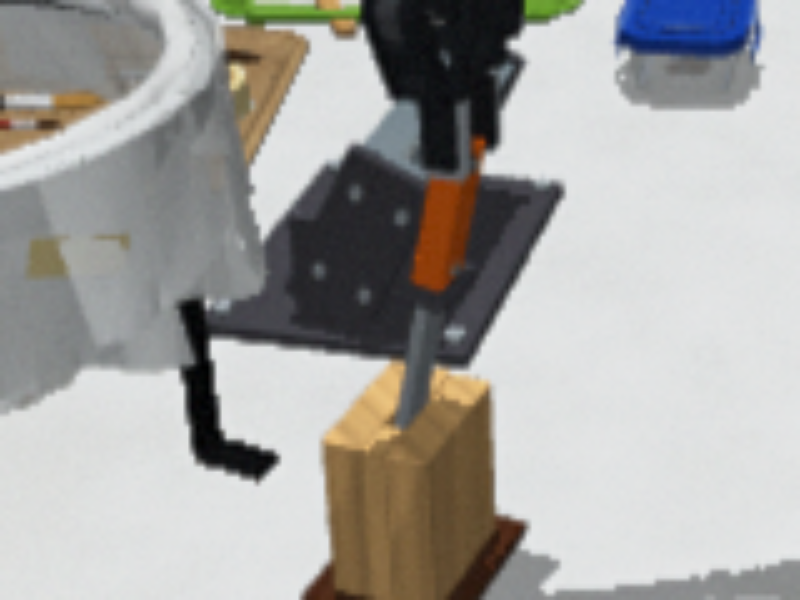

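The gauge is pivoting in the grip, now at about 13°, so I'll continue.

Request:
{"fn": "servo_tool", "kwargs": {"grip": [255, 255, 255, 255, 255], "slide": [[-0.006, 0, 0.0005], [-0.006, 0, 0.001], [-0.006, 0, 0.0015], [-0.006, 0, 0.002], [-0.003, 0, 0.001]], "yaw": [0, 0, 0, 0, 0]}}

```text
clock: 7.28
ee_pos: [0.5126, 0.2438, 0.2033]
tool_rot: [[0.974, -0.225, -0.0], [-0.225, -0.974, 0.0], [-0.0, -0.0, -1.0]]
force: [2.0, 0.3, 1.2]
finger_gap: 0.0246
```

Request:
{"fn": "servo_tool", "kwargs": {"grip": [255], "slide": [[0, 0, 0]], "yaw": [0]}}

```text
clock: 7.37
ee_pos: [0.5126, 0.2438, 0.2033]
tool_rot: [[0.975, -0.224, -0.0], [-0.224, -0.975, 0.0], [-0.0, -0.0, -1.0]]
force: [1.0, -0.4, 1.3]
finger_gap: 0.0244
```

```bash
cat >> h.py <<'E'
def tilt(save=None):
    s=robot.sense();R=np.array(s["tool_rot"]);T=np.array(s["ee_pos"]);out={}
    for c in("side","top"):
        p,d,W=cloud(c)
        hsv=cv2.cvtColor(p,cv2.COLOR_BGR2HSV)
        L=(W-T)@R
        near=(abs(L[...,0])<.12)&(abs(L[...,1])<.03)&(L[...,2]>-.03)&(L[...,2]<.16)&(d>0)
        o=near&(hsv[...,0]<16)&(hsv[...,1]>190)
        print(c,o.sum())
        if o.sum()>15:
            P=L[o];
            A=np.polyfit(P[:,2],P[:,0],1);print(" handle tilt",np.degrees(np.arctan(A[0])).round(1),"x at tool z=0",A[1].round(4),P.min(0).round(3),P.max(0).round(3))
        for n in("gauge_tip","gauge_collar","gauge_handle"):
            r=robot.tip_of(c,n);print(" ",n,[(((np.array(a["location"])-T)@R).round(4).tolist(),round(a["p"],2)) for a in r[:2]])
        u,v=map(int,proj(c,T-[0,0,.06]))
        if save: cv2.imwrite(f"pics/{save}_{c}.png",cv2.resize(p[max(0,v-60):v+60,max(0,u-80):u+80],None,fx=5,fy=5))
E
python3 -c "
from h import *
st();tilt('t1')"
```

```text
7.37 [0.5126 0.2438 0.2033] [ 1.02 -0.35  1.33] 0.0244
side 169
 handle tilt 21.2 x at tool z=0 0.0105 [-0.004 -0.018 -0.026] [0.031 0.011 0.038]
  gauge_tip [([0.0596, -0.0074, 0.1152], 0.87), ([0.0097, -0.1914, 0.2016], 0.72)]
  gauge_collar [([0.1913, 0.2153, 0.1674], 0.73), ([0.0247, -0.0001, 0.0374], 0.62)]
  gauge_handle [([0.1905, 0.2168, 0.1705], 0.7), ([0.0199, -0.0019, 0.0016], 0.6)]
top 0
  gauge_tip [([0.0606, -0.0035, 0.1143], 0.63), ([0.03, -0.0076, 0.0382], 0.57)]
  gauge_collar [([0.0349, -0.0058, 0.0361], 0.56)]
  gauge_handle [([0.0359, -0.0047, 0.0408], 0.67), ([0.0111, 0.0002, 0.0039], 0.48)]
```

View pics/t1_side.png

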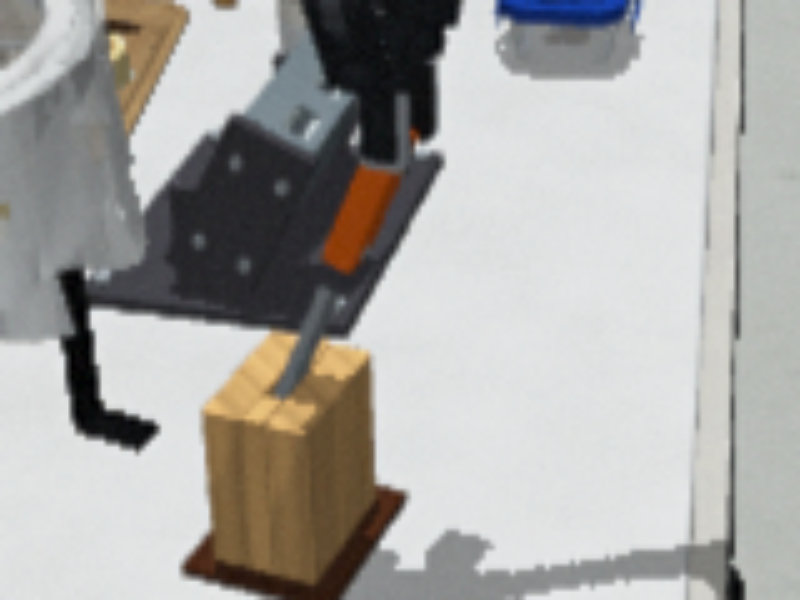

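Request:
{"fn": "servo_tool", "kwargs": {"grip": [255, 255, 255, 255, 255], "slide": [[0, 0, -0.008], [0, 0, -0.015], [0, 0, -0.02], [0, 0, -0.02], [0, 0.01, -0.015]], "yaw": [0, 0, 0, -4, -4]}}

```text
clock: 8.18
ee_pos: [0.5116, 0.2347, 0.2828]
tool_rot: [[0.997, -0.083, -0.001], [-0.083, -0.997, 0.001], [-0.001, -0.001, -1.0]]
force: [0.7, -1.1, -1.0]
finger_gap: 0.0246
```

Request:
{"fn": "servo_tool", "kwargs": {"grip": [255, 255, 255, 255, 255], "slide": [[0, 0.025, 0], [0, 0.03, 0], [0, 0.03, 0], [0, 0.03, 0], [0, 0.03, 0]], "yaw": [0, 0, 0, 0, 0]}}

```text
clock: 8.6
ee_pos: [0.4981, 0.0881, 0.2813]
tool_rot: [[0.996, -0.087, -0.002], [-0.087, -0.996, 0.0], [-0.002, 0.0, -1.0]]
force: [1.0, 0.5, -0.4]
finger_gap: 0.0246
```

Request:
{"fn": "servo_tool", "kwargs": {"grip": [255, 255, 255, 255], "slide": [[0, 0.03, 0], [0, 0.03, 0], [0, 0.02, 0], [0, 0, 0]], "yaw": [0, 0, 0, 0]}}

```text
clock: 8.93
ee_pos: [0.4911, 0.0063, 0.2813]
tool_rot: [[0.996, -0.091, -0.002], [-0.091, -0.996, -0.001], [-0.002, 0.002, -1.0]]
force: [0.7, 0.9, -1.1]
finger_gap: 0.0243
```

```bash
cat >> h.py <<'E'
def blade():
    s=robot.sense();R=np.array(s["tool_rot"]);T=np.array(s["ee_pos"])
    for c in("side","top"):
        p,d,W=cloud(c);L=(W-T)@R
        k=(L[...,0]>-.02)&(L[...,0]<.1)&(abs(L[...,1])<.03)&(L[...,2]>.02)&(L[...,2]<.14)&(d>0)
        P=L[k];th=np.radians(26);
        print(c,k.sum())
        for z0 in np.arange(.02,.14,.01):
            q=P[(P[:,2]>=z0)&(P[:,2]<z0+.01)]
            if len(q):print("  z%.3f n%d x %.4f..%.4f med %.4f y %.4f..%.4f"%(z0+.005,len(q),q[:,0].min(),q[:,0].max(),np.median(q[:,0]),q[:,1].min(),q[:,1].max()))
E
python3 -c "
from h import *
st();tilt('t2');blade();print(robot.sense()['tool_rot'])"
```

```text
8.93 [0.4911 0.0063 0.2813] [ 0.75  0.94 -1.14] 0.0243
side 117
 handle tilt 18.0 x at tool z=0 0.0111 [-0.001 -0.02  -0.018] [ 0.029 -0.01   0.037]
  gauge_tip [([0.0511, -0.007, 0.119], 0.77), ([0.1197, 0.0581, 0.1659], 0.54)]
  gauge_collar [([0.024, 0.0014, 0.0399], 0.6)]
  gauge_handle [([0.0163, 0.0005, 0.0053], 0.72), ([0.1237, 0.0018, 0.1725], 0.7)]
top 0
  gauge_tip [([0.1607, 0.0605, 0.2468], 0.41)]
  gauge_collar [([0.1589, 0.0026, 0.2452], 0.36)]
  gauge_handle [([0.0611, -0.2362, 0.2813], 0.66), ([0.1565, 0.1239, 0.2447], 0.61)]
side 167
  z0.025 n26 x 0.0104..0.0274 med 0.0188 y -0.0203..0.0041
  z0.035 n39 x 0.0132..0.0364 med 0.0265 y -0.0265..0.0108
  z0.045 n25 x 0.0122..0.0304 med 0.0165 y -0.0259..0.0130
  z0.055 n10 x 0.0266..0.0331 med 0.0298 y -0.0168..-0.0051
  z0.065 n11 x 0.0292..0.0355 med 0.0321 y -0.0178..0.0059
  z0.075 n12 x 0.0329..0.0410 med 0.0357 y -0.0183..-0.0030
  z0.085 n10 x 0.0361..0.0442 med 0.0397 y -0.0188..-0.0017
  z0.095 n10 x 0.0400..0.0464 med 0.0435 y -0.0196..0.0021
  z0.105 n12 x 0.0430..0.0505 med 0.0464 y -0.0198..0.0024
  z0.115 n9 x 0.0467..0.0532 med 0.0490 y -0.0207..0.0048
  z0.125 n3 x 0.0502..0.0537 med 0.0531 y -0.0165..-0.0138
top 0
[[ 9.96307560e-01 -8.58556164e-02 -2.41631334e-04]
 [-8.58555929e-02 -9.96307586e-01  1.06022540e-04]
 [-2.49841762e-04 -8.48856569e-05 -9.99999965e-01]]
```

View pics/t2_side.png

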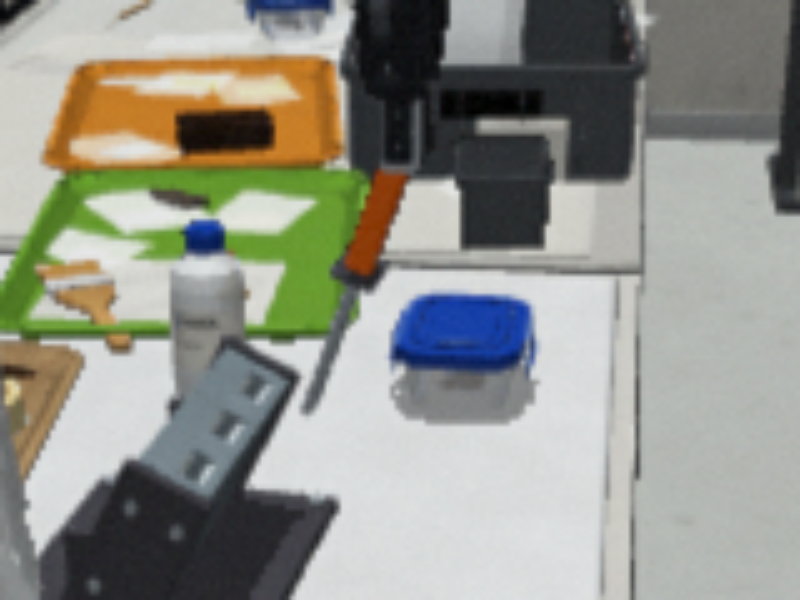

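Tilt has sprung back to about 18.5°, with the tip at (0.0515, 0, 0.121) in the tool frame. I'll finish the alignment at the mouth of the left channel.

```bash
python3 -c "
from h import *
plan([.5592,-.0023,.239],-5.0)"
```

```text
n 3 yaw/row 0.025 heading -4.9252267487118235
[0.0226, 0.0023, 0.0141]
[0.0226, 0.0022, 0.0141]
[0.0226, 0.0022, 0.0141]
```

Request:
{"fn": "servo_tool", "kwargs": {"grip": [255, 255, 255, 255, 255], "slide": [[0.02, 0.002, 0.01], [0.02, 0.002, 0.012], [0.016, 0.002, 0.012], [0.012, 0.001, 0.008], [0, 0, 0]], "yaw": [0, 0, 0, 0, 0]}}

```text
clock: 9.85
ee_pos: [0.56, -0.0033, 0.2366]
tool_rot: [[0.996, -0.087, -0.003], [-0.087, -0.996, 0.0], [-0.003, 0.0, -1.0]]
force: [-0.2, -0.2, -1.2]
finger_gap: 0.0246
```

```bash
python3 -c "
from h import *
st();tilt('t3');blade()"
```

```text
9.85 [ 0.56   -0.0033  0.2366] [-0.15 -0.21 -1.16] 0.0246
side 98
 handle tilt 18.4 x at tool z=0 0.0101 [-0.001 -0.02  -0.016] [ 0.029 -0.009  0.036]
  gauge_tip [([0.0533, -0.0056, 0.1213], 0.67)]
  gauge_collar [([0.0241, -0.0021, 0.0386], 0.76), ([0.0546, 0.1163, 0.1245], 0.64)]
  gauge_handle [([0.0124, 0.0009, 0.0022], 0.58)]
top 0
  gauge_tip []
  gauge_collar []
  gauge_handle []
side 309
  z0.025 n25 x 0.0088..0.0286 med 0.0169 y -0.0185..0.0077
  z0.035 n38 x 0.0133..0.0371 med 0.0261 y -0.0287..0.0059
  z0.045 n25 x 0.0123..0.0293 med 0.0162 y -0.0283..0.0179
  z0.055 n11 x 0.0257..0.0325 med 0.0289 y -0.0191..-0.0010
  z0.065 n11 x 0.0292..0.0363 med 0.0317 y -0.0199..0.0023
  z0.075 n13 x 0.0326..0.0387 med 0.0363 y -0.0206..0.0040
  z0.085 n10 x 0.0364..0.0451 med 0.0393 y -0.0203..0.0041
  z0.095 n12 x 0.0395..0.0461 med 0.0423 y -0.0184..0.0034
  z0.105 n12 x 0.0428..0.0523 med 0.0457 y -0.0179..0.0071
  z0.115 n41 x 0.0456..0.0819 med 0.0764 y -0.0274..0.0286
  z0.125 n59 x 0.0498..0.0770 med 0.0667 y -0.0289..0.0299
  z0.135 n52 x 0.0397..0.0642 med 0.0468 y -0.0261..0.0294
top 0
```

View pics/t3_side.png

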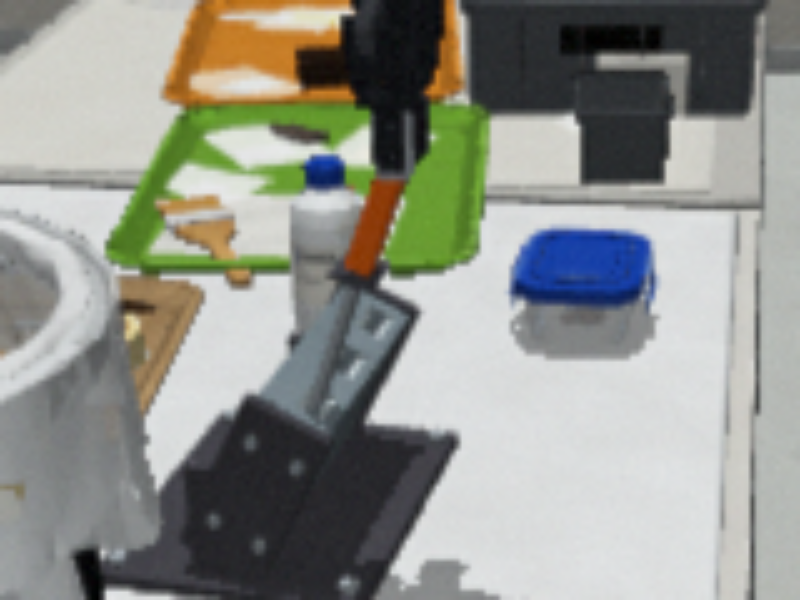

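View pics/t3_top.png

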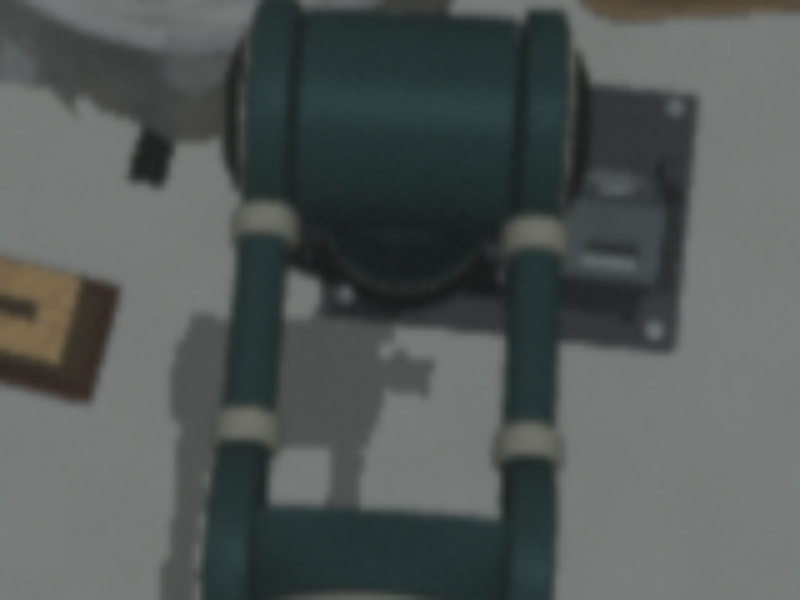

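Request:
{"fn": "servo_tool", "kwargs": {"grip": [255, 255, 255], "slide": [[0.002, 0, 0.004], [0.002, 0, 0.004], [0.002, 0, 0.004]], "yaw": [0, 0, 0]}}

```text
clock: 10.6
ee_pos: [0.5656, -0.004, 0.2269]
tool_rot: [[0.996, -0.087, 0.0], [-0.087, -0.996, 0.0], [0.0, -0.0, -1.0]]
force: [0.5, -0.9, -1.9]
finger_gap: 0.0243
```

```bash
python3 -c "
from h import *
st();tilt('t4');blade()"
```

```text
10.6 [ 0.5656 -0.004   0.2269] [ 0.53 -0.93 -1.89] 0.0243
side 96
 handle tilt 18.8 x at tool z=0 0.0098 [-0.001 -0.02  -0.015] [ 0.026 -0.01   0.037]
  gauge_tip [([0.082, 0.1212, 0.1938], 0.67), ([0.0526, -0.0052, 0.1195], 0.65)]
  gauge_collar [([0.026, -0.0014, 0.0409], 0.67), ([0.047, 0.0532, 0.2277], 0.66)]
  gauge_handle [([0.016, -0.0015, 0.0055], 0.65)]
top 0
  gauge_tip []
  gauge_collar [([-0.0345, -0.4249, 0.2243], 0.7), ([0.0484, 0.0593, 0.2313], 0.31)]
  gauge_handle []
side 308
  z0.025 n26 x 0.0092..0.0265 med 0.0178 y -0.0180..0.0042
  z0.035 n35 x 0.0131..0.0363 med 0.0265 y -0.0258..0.0056
  z0.045 n28 x 0.0118..0.0307 med 0.0161 y -0.0277..0.0130
  z0.055 n11 x 0.0246..0.0331 med 0.0296 y -0.0165..0.0077
  z0.065 n12 x 0.0286..0.0359 med 0.0318 y -0.0189..0.0071
  z0.075 n11 x 0.0321..0.0396 med 0.0355 y -0.0185..0.0100
  z0.085 n12 x 0.0366..0.0422 med 0.0391 y -0.0198..0.0097
  z0.095 n10 x 0.0391..0.0468 med 0.0413 y -0.0178..0.0068
  z0.105 n67 x 0.0426..0.0762 med 0.0676 y -0.0280..0.0298
  z0.115 n51 x 0.0388..0.0669 med 0.0528 y -0.0284..0.0292
  z0.125 n41 x 0.0333..0.0509 med 0.0392 y -0.0265..0.0291
  z0.135 n4 x 0.0379..0.0554 med 0.0397 y -0.0096..0.0236
top 0
```

View pics/t4_side.png

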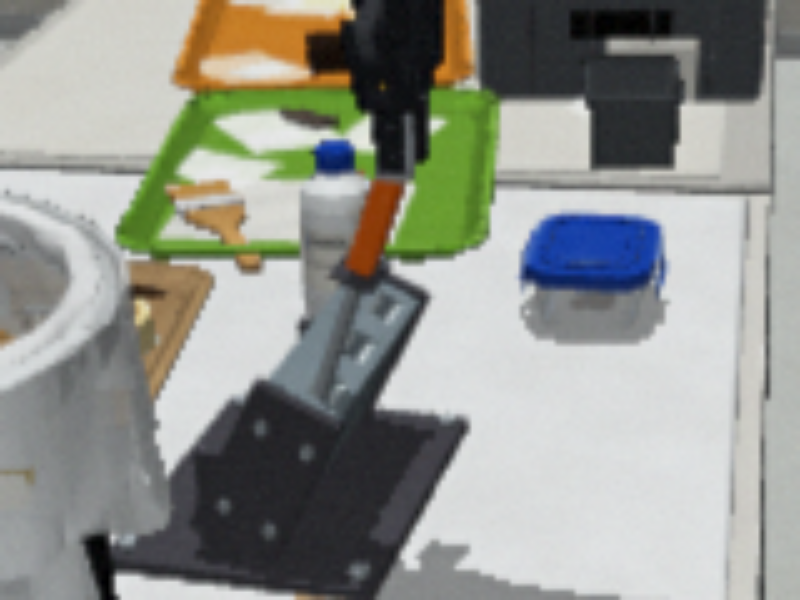

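Request:
{"fn": "servo_tool", "kwargs": {"grip": [255, 255, 255], "slide": [[0.002, 0, 0.004], [0.002, 0, 0.004], [0, 0, 0]], "yaw": [0, 0, 0]}}

```text
clock: 11.35
ee_pos: [0.5691, -0.0043, 0.218]
tool_rot: [[0.996, -0.087, -0.002], [-0.087, -0.996, 0.0], [-0.002, 0.0, -1.0]]
force: [-0.8, 0.5, -0.8]
finger_gap: 0.0244
```

Request:
{"fn": "servo_tool", "kwargs": {"grip": [255, 255, 255, 255], "slide": [[-0.004, 0, 0.0015], [-0.004, 0, 0.0015], [-0.004, 0, 0.0015], [-0.004, 0, 0.0015]], "yaw": [0, 0, 0, 0]}}

```text
clock: 11.68
ee_pos: [0.5539, -0.0029, 0.2136]
tool_rot: [[0.996, -0.087, 0.002], [-0.087, -0.996, -0.0], [0.002, -0.0, -1.0]]
force: [3.2, 0.5, -1.0]
finger_gap: 0.0248
```

```bash
python3 -c "
from h import *
st();tilt('t5');blade()"
```

```text
11.68 [ 0.5539 -0.0029  0.2136] [ 3.21  0.54 -0.97] 0.0248
side 95
 handle tilt 24.6 x at tool z=0 0.0125 [-0.001 -0.018 -0.017] [ 0.033 -0.009  0.035]
  gauge_tip [([0.0659, -0.0051, 0.116], 0.76)]
  gauge_collar [([0.0307, -0.0032, 0.038], 0.68)]
  gauge_handle [([0.0197, 0.0008, 0.0065], 0.47)]
top 0
  gauge_tip []
  gauge_collar []
  gauge_handle []
side 283
  z0.025 n23 x 0.0152..0.0331 med 0.0239 y -0.0171..-0.0042
  z0.035 n41 x 0.0188..0.0423 med 0.0292 y -0.0270..0.0143
  z0.045 n18 x 0.0175..0.0359 med 0.0214 y -0.0274..0.0180
  z0.055 n12 x 0.0332..0.0427 med 0.0378 y -0.0181..0.0038
  z0.065 n9 x 0.0372..0.0455 med 0.0427 y -0.0166..0.0030
  z0.075 n9 x 0.0416..0.0491 med 0.0460 y -0.0193..0.0002
  z0.085 n16 x 0.0465..0.0883 med 0.0542 y -0.0214..0.0274
  z0.095 n79 x 0.0509..0.0870 med 0.0762 y -0.0278..0.0297
  z0.105 n65 x 0.0450..0.0695 med 0.0539 y -0.0293..0.0296
  z0.115 n7 x 0.0460..0.0693 med 0.0499 y -0.0107..0.0270
  z0.125 n3 x 0.0505..0.0547 med 0.0514 y 0.0059..0.0265
  z0.135 n1 x 0.0577..0.0577 med 0.0577 y 0.0251..0.0251
top 0
```

Request:
{"fn": "servo_tool", "kwargs": {"grip": [255, 255, 255, 255], "slide": [[-0.003, 0, 0.0015], [-0.002, 0, 0.001], [0.0022, 0, 0.0045], [0, 0, 0]], "yaw": [0, 0, 0, 0]}}

```text
clock: 12.52
ee_pos: [0.5504, -0.0027, 0.2054]
tool_rot: [[0.996, -0.087, -0.001], [-0.087, -0.996, -0.0], [-0.001, 0.0, -1.0]]
force: [2.8, 0.3, 0.0]
finger_gap: 0.0247
```

Request:
{"fn": "servo_tool", "kwargs": {"grip": [255, 255], "slide": [[0.0022, 0, 0.0045], [0.0022, 0, 0.0045]], "yaw": [0, 0]}}

```text
clock: 12.68
ee_pos: [0.5554, -0.0031, 0.1971]
tool_rot: [[0.996, -0.087, 0.0], [-0.087, -0.996, -0.0], [0.0, 0.0, -1.0]]
force: [1.7, 0.1, 1.5]
finger_gap: 0.0247
```

Request:
{"fn": "servo_tool", "kwargs": {"grip": [255, 255], "slide": [[0.0022, 0, 0.0045], [0.0022, 0, 0.0045]], "yaw": [0, 0]}}

```text
clock: 12.85
ee_pos: [0.5598, -0.0034, 0.1877]
tool_rot: [[0.996, -0.087, -0.0], [-0.087, -0.996, -0.0], [-0.0, 0.0, -1.0]]
force: [0.9, -1.1, 2.3]
finger_gap: 0.0243
```

Request:
{"fn": "servo_tool", "kwargs": {"grip": [255, 255], "slide": [[0.0022, 0, 0.0045], [0.0022, 0, 0.0045]], "yaw": [0, 0]}}

```text
clock: 13.02
ee_pos: [0.5642, -0.0038, 0.1787]
tool_rot: [[0.996, -0.087, 0.0], [-0.087, -0.996, -0.0], [0.0, 0.0, -1.0]]
force: [1.3, 0.0, 1.1]
finger_gap: 0.0247
```

Request:
{"fn": "servo_tool", "kwargs": {"grip": [255, 255], "slide": [[0.0022, 0, 0.0045], [0.0022, 0, 0.0045]], "yaw": [0, 0]}}

```text
clock: 13.18
ee_pos: [0.5686, -0.0042, 0.1699]
tool_rot: [[0.996, -0.087, 0.0], [-0.087, -0.996, -0.0], [0.0, -0.0, -1.0]]
force: [2.5, -0.9, 2.2]
finger_gap: 0.0245
```

Request:
{"fn": "servo_tool", "kwargs": {"grip": [255, 255], "slide": [[0.0022, 0, 0.0045], [0.0022, 0, 0.0045]], "yaw": [0, 0]}}

```text
clock: 13.35
ee_pos: [0.5731, -0.0046, 0.161]
tool_rot: [[0.996, -0.087, 0.0], [-0.087, -0.996, -0.0], [0.0, 0.0, -1.0]]
force: [1.1, 0.3, 2.6]
finger_gap: 0.0245
```

```bash
python3 -c "
from h import *
st();tilt('t6')"
```

```text
13.35 [ 0.5731 -0.0046  0.161 ] [1.06 0.35 2.57] 0.0245
side 83
 handle tilt 26.4 x at tool z=0 0.0145 [ 0.002 -0.02  -0.017] [ 0.037 -0.011  0.033]
  gauge_tip [([0.02, -0.0011, 0.0036], 0.29)]
  gauge_collar [([0.0365, 0.0002, 0.0355], 0.73)]
  gauge_handle [([0.0197, 0.0013, 0.0037], 0.48)]
top 0
  gauge_tip []
  gauge_collar []
  gauge_handle []
```

View pics/t6_side.png

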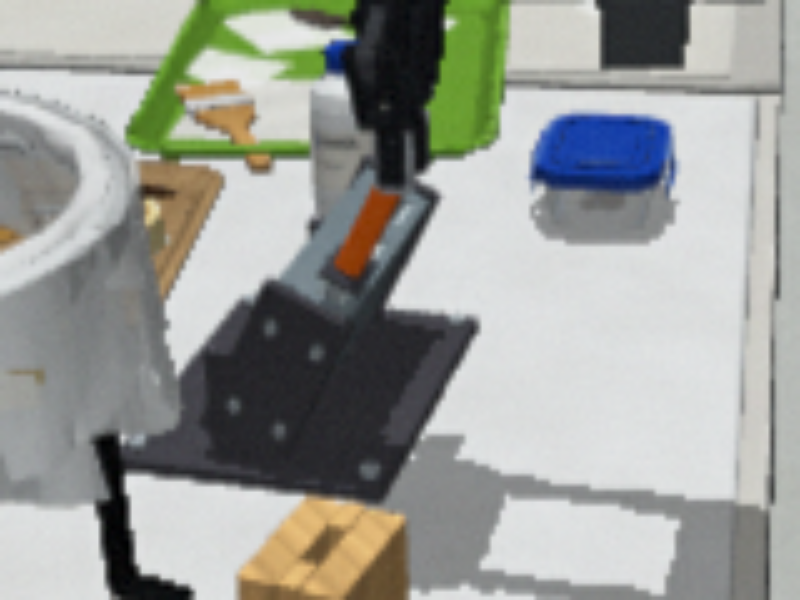

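The drag here is small and unclear, about 2–3 N. I'll compare the force while pulling back with the force while pushing.

Request:
{"fn": "servo_tool", "kwargs": {"grip": [255], "slide": [[-0.0022, 0, -0.0045]], "yaw": [0]}}

```text
clock: 13.83
ee_pos: [0.5701, -0.0044, 0.1651]
tool_rot: [[0.996, -0.087, -0.001], [-0.087, -0.996, 0.0], [-0.001, 0.0, -1.0]]
force: [3.6, -0.7, -2.0]
finger_gap: 0.0246
```

Request:
{"fn": "servo_tool", "kwargs": {"grip": [255], "slide": [[-0.0022, 0, -0.0045]], "yaw": [0]}}

```text
clock: 13.92
ee_pos: [0.5679, -0.0041, 0.1704]
tool_rot: [[0.996, -0.087, -0.001], [-0.087, -0.996, 0.0], [-0.001, 0.0, -1.0]]
force: [4.8, -0.0, -1.8]
finger_gap: 0.0245
```

Request:
{"fn": "servo_tool", "kwargs": {"grip": [255], "slide": [[-0.0022, 0, -0.0045]], "yaw": [0]}}

```text
clock: 14.0
ee_pos: [0.5657, -0.0039, 0.1754]
tool_rot: [[0.996, -0.087, -0.0], [-0.087, -0.996, 0.0], [-0.0, 0.0, -1.0]]
force: [2.3, -0.1, -1.9]
finger_gap: 0.0245
```

Request:
{"fn": "servo_tool", "kwargs": {"grip": [255], "slide": [[-0.0022, 0, -0.0045]], "yaw": [0]}}

```text
clock: 14.08
ee_pos: [0.5635, -0.0037, 0.18]
tool_rot: [[0.996, -0.087, 0.0], [-0.087, -0.996, 0.0], [0.0, -0.0, -1.0]]
force: [2.7, -0.6, -1.1]
finger_gap: 0.0247
```

Request:
{"fn": "servo_tool", "kwargs": {"grip": [255], "slide": [[0.0022, 0, 0.0045]], "yaw": [0]}}

```text
clock: 14.17
ee_pos: [0.5664, -0.0039, 0.1774]
tool_rot: [[0.996, -0.087, 0.003], [-0.087, -0.996, -0.0], [0.003, -0.0, -1.0]]
force: [1.8, 0.0, 0.5]
finger_gap: 0.025
```

Request:
{"fn": "servo_tool", "kwargs": {"grip": [255], "slide": [[0.0022, 0, 0.0045]], "yaw": [0]}}

```text
clock: 14.25
ee_pos: [0.5684, -0.0041, 0.1712]
tool_rot: [[0.996, -0.087, 0.001], [-0.087, -0.996, -0.0], [0.001, -0.0, -1.0]]
force: [1.0, 0.1, 1.3]
finger_gap: 0.0246
```

Request:
{"fn": "servo_tool", "kwargs": {"grip": [255], "slide": [[0.0022, 0, 0.0045]], "yaw": [0]}}

```text
clock: 14.33
ee_pos: [0.5706, -0.0043, 0.1657]
tool_rot: [[0.996, -0.087, 0.0], [-0.087, -0.996, -0.0], [0.0, -0.0, -1.0]]
force: [1.6, -0.3, 1.8]
finger_gap: 0.0247
```

Request:
{"fn": "servo_tool", "kwargs": {"grip": [255], "slide": [[0.0022, 0, 0.0045]], "yaw": [0]}}

```text
clock: 14.42
ee_pos: [0.573, -0.0046, 0.1609]
tool_rot: [[0.996, -0.087, 0.0], [-0.087, -0.996, -0.0], [0.0, 0.0, -1.0]]
force: [2.6, 0.3, 1.8]
finger_gap: 0.0245
```

Drag from hysteresis is about 2 N, below the sound range, so this channel is probably the worn one. I'll back out and try the middle.

Request:
{"fn": "servo_tool", "kwargs": {"grip": [255, 255, 255, 255, 255], "slide": [[-0.0066, 0, -0.0135], [-0.0066, 0, -0.0135], [-0.0066, 0, -0.0135], [-0.0066, 0, -0.0135], [-0.0066, 0, -0.0135]], "yaw": [0, 0, 0, 0, 0]}}

```text
clock: 14.83
ee_pos: [0.5385, -0.0016, 0.2304]
tool_rot: [[0.996, -0.087, -0.001], [-0.087, -0.996, 0.0], [-0.001, -0.0, -1.0]]
force: [0.1, -0.1, -0.5]
finger_gap: 0.0242
```

Request:
{"fn": "servo_tool", "kwargs": {"grip": [255, 255, 255], "slide": [[-0.0044, 0, -0.009], [0, 0, 0], [0, 0, 0]], "yaw": [0, 0, 0]}}

```text
clock: 15.08
ee_pos: [0.5352, -0.0013, 0.2388]
tool_rot: [[0.996, -0.087, 0.001], [-0.087, -0.996, -0.0], [0.001, -0.0, -1.0]]
force: [0.4, 1.0, -1.0]
finger_gap: 0.0248
```

```bash
python3 -c "
from h import *
st();tilt('t7');blade();st()"
```

```text
15.08 [ 0.5352 -0.0013  0.2388] [ 0.41  0.97 -1.  ] 0.0248
side 102
 handle tilt 23.4 x at tool z=0 0.0134 [ 0.001 -0.019 -0.018] [ 0.037 -0.009  0.036]
  gauge_tip [([0.0664, -0.0029, 0.1166], 0.72)]
  gauge_collar [([0.0805, 0.0555, 0.1225], 0.71), ([0.0335, -0.0007, 0.0373], 0.54)]
  gauge_handle [([0.018, -0.0011, 0.0046], 0.63)]
top 0
  gauge_tip []
  gauge_collar []
  gauge_handle []
side 279
  z0.025 n22 x 0.0157..0.0406 med 0.0247 y -0.0190..0.0052
  z0.035 n42 x 0.0191..0.0427 med 0.0324 y -0.0269..0.0123
  z0.045 n22 x 0.0193..0.0401 med 0.0229 y -0.0251..0.0179
  z0.055 n9 x 0.0353..0.0433 med 0.0374 y -0.0197..0.0056
  z0.065 n10 x 0.0389..0.0466 med 0.0431 y -0.0171..0.0011
  z0.075 n10 x 0.0436..0.0527 med 0.0488 y -0.0189..-0.0027
  z0.085 n11 x 0.0486..0.0580 med 0.0522 y -0.0198..0.0059
  z0.095 n10 x 0.0528..0.0623 med 0.0558 y -0.0181..0.0048
  z0.105 n10 x 0.0584..0.0650 med 0.0617 y -0.0193..0.0024
  z0.115 n41 x 0.0637..0.0999 med 0.0945 y -0.0264..0.0295
  z0.125 n50 x 0.0681..0.0916 med 0.0859 y -0.0289..0.0266
  z0.135 n42 x 0.0635..0.0894 med 0.0692 y -0.0280..0.0272
top 0
15.58 [ 0.5353 -0.0013  0.2373] [-0.4  -0.21 -0.83] 0.0246
```

View pics/t7_side.png

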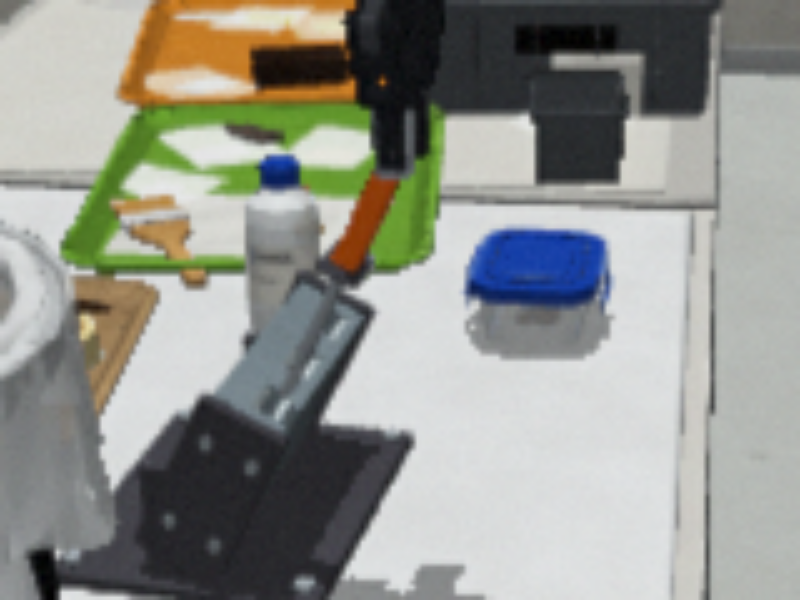

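The gauge is out, and its tilt is now about 26°. I'll shift 60 mm to the middle channel.

Request:
{"fn": "servo_tool", "kwargs": {"grip": [255, 255, 255, 255], "slide": [[0, 0.02, 0], [0, 0.02, 0], [0, 0.02, 0], [0, 0, 0]], "yaw": [0, 0, 0, 0]}}

```text
clock: 15.92
ee_pos: [0.5299, -0.0638, 0.2377]
tool_rot: [[0.996, -0.089, -0.0], [-0.089, -0.996, -0.002], [-0.0, 0.002, -1.0]]
force: [0.4, -0.1, -0.9]
finger_gap: 0.0244
```

Request:
{"fn": "servo_tool", "kwargs": {"grip": [255, 255, 255], "slide": [[0.0022, 0, 0.0045], [0.0022, 0, 0.0045], [0.0022, 0, 0.0045]], "yaw": [0, 0, 0]}}

```text
clock: 16.17
ee_pos: [0.537, -0.061, 0.2237]
tool_rot: [[0.996, -0.087, -0.0], [-0.087, -0.996, 0.0], [-0.0, -0.0, -1.0]]
force: [-1.2, -0.6, 0.1]
finger_gap: 0.0245
```

Request:
{"fn": "servo_tool", "kwargs": {"grip": [255, 255], "slide": [[0.0022, 0, 0.0045], [0.0022, 0, 0.0045]], "yaw": [0, 0]}}

```text
clock: 16.33
ee_pos: [0.5417, -0.0614, 0.2148]
tool_rot: [[0.996, -0.086, 0.0], [-0.086, -0.996, 0.0], [0.0, -0.0, -1.0]]
force: [0.5, -0.3, -0.6]
finger_gap: 0.0244
```

Request:
{"fn": "servo_tool", "kwargs": {"grip": [255, 255], "slide": [[0.0022, 0, 0.0045], [0.0022, 0, 0.0045]], "yaw": [0, 0]}}

```text
clock: 16.5
ee_pos: [0.5459, -0.062, 0.2057]
tool_rot: [[0.996, -0.087, 0.0], [-0.087, -0.996, 0.0], [0.0, -0.0, -1.0]]
force: [1.7, -0.2, 0.1]
finger_gap: 0.0246
```

Request:
{"fn": "servo_tool", "kwargs": {"grip": [255], "slide": [[0.0022, 0, 0.0045]], "yaw": [0]}}

```text
clock: 16.58
ee_pos: [0.548, -0.0624, 0.2013]
tool_rot: [[0.996, -0.087, 0.0], [-0.087, -0.996, 0.0], [0.0, -0.0, -1.0]]
force: [0.6, 0.0, -0.9]
finger_gap: 0.0246
```

Request:
{"fn": "servo_tool", "kwargs": {"grip": [255], "slide": [[0.0022, 0, 0.0045]], "yaw": [0]}}

```text
clock: 16.67
ee_pos: [0.5501, -0.0627, 0.1969]
tool_rot: [[0.996, -0.087, -0.0], [-0.087, -0.996, 0.0], [-0.0, -0.0, -1.0]]
force: [-2.6, -0.4, 6.1]
finger_gap: 0.0245
```

Request:
{"fn": "servo_tool", "kwargs": {"grip": [255], "slide": [[0.0022, 0, 0.0045]], "yaw": [0]}}

```text
clock: 16.75
ee_pos: [0.5521, -0.063, 0.1932]
tool_rot: [[0.996, -0.087, -0.0], [-0.087, -0.996, -0.0], [-0.0, 0.0, -1.0]]
force: [-3.3, 0.1, 7.9]
finger_gap: 0.0244
```

Request:
{"fn": "servo_tool", "kwargs": {"grip": [255], "slide": [[0.0022, 0, 0.0045]], "yaw": [0]}}

```text
clock: 16.83
ee_pos: [0.5545, -0.0633, 0.1892]
tool_rot: [[0.996, -0.087, 0.0], [-0.087, -0.996, -0.0], [0.0, 0.0, -1.0]]
force: [0.2, 0.1, 3.1]
finger_gap: 0.0245
```

Request:
{"fn": "servo_tool", "kwargs": {"grip": [255], "slide": [[0.0013, 0, 0.0027]], "yaw": [0]}}

```text
clock: 16.92
ee_pos: [0.5558, -0.0634, 0.1861]
tool_rot: [[0.996, -0.087, 0.0], [-0.087, -0.996, -0.0], [0.0, 0.0, -1.0]]
force: [-3.4, 0.4, 5.8]
finger_gap: 0.0244
```

Request:
{"fn": "servo_tool", "kwargs": {"grip": [255], "slide": [[0.0022, 0, 0.0045]], "yaw": [0]}}

```text
clock: 17.0
ee_pos: [0.5581, -0.0636, 0.1822]
tool_rot: [[0.996, -0.087, 0.001], [-0.087, -0.996, -0.0], [0.001, 0.0, -1.0]]
force: [-2.9, -0.4, 6.5]
finger_gap: 0.0249
```

Request:
{"fn": "servo_tool", "kwargs": {"grip": [255], "slide": [[0.0022, 0, 0.0045]], "yaw": [0]}}

```text
clock: 17.08
ee_pos: [0.5602, -0.0638, 0.1776]
tool_rot: [[0.996, -0.087, 0.001], [-0.087, -0.996, -0.0], [0.001, 0.0, -1.0]]
force: [-3.2, 0.4, 6.0]
finger_gap: 0.0243
```

Request:
{"fn": "servo_tool", "kwargs": {"grip": [255], "slide": [[0.0022, 0, 0.0045]], "yaw": [0]}}

```text
clock: 17.17
ee_pos: [0.5623, -0.064, 0.173]
tool_rot: [[0.996, -0.087, 0.0], [-0.087, -0.996, -0.0], [0.0, 0.0, -1.0]]
force: [-3.5, 0.0, 5.3]
finger_gap: 0.0245
```

Request:
{"fn": "servo_tool", "kwargs": {"grip": [255], "slide": [[0.0022, 0, 0.0045]], "yaw": [0]}}

```text
clock: 17.25
ee_pos: [0.5644, -0.0642, 0.1684]
tool_rot: [[0.996, -0.087, -0.0], [-0.087, -0.996, -0.0], [-0.0, 0.0, -1.0]]
force: [-3.0, 0.0, 7.2]
finger_gap: 0.0246
```

Request:
{"fn": "servo_tool", "kwargs": {"grip": [255], "slide": [[0.0022, 0, 0.0045]], "yaw": [0]}}

```text
clock: 17.33
ee_pos: [0.5665, -0.0643, 0.1637]
tool_rot: [[0.996, -0.087, -0.0], [-0.087, -0.996, -0.0], [-0.0, 0.0, -1.0]]
force: [-3.3, -0.5, 6.5]
finger_gap: 0.0245
```

```bash
python3 -c "
from h import *
st();tilt('t8')"
```

```text
17.33 [ 0.5665 -0.0643  0.1637] [-3.25 -0.47  6.49] 0.0245
side 78
 handle tilt 25.1 x at tool z=0 0.0147 [ 0.002 -0.021 -0.016] [ 0.035 -0.01   0.034]
  gauge_tip [([0.0421, -0.0051, 0.0498], 0.63), ([0.0767, 0.0594, 0.1293], 0.49)]
  gauge_collar [([0.0323, 0.0014, 0.0354], 0.5)]
  gauge_handle [([0.04, -0.0015, 0.0469], 0.54), ([0.0187, 0.0032, 0.003], 0.5)]
top 0
  gauge_tip []
  gauge_collar []
  gauge_handle []
```

View pics/t8_side.png

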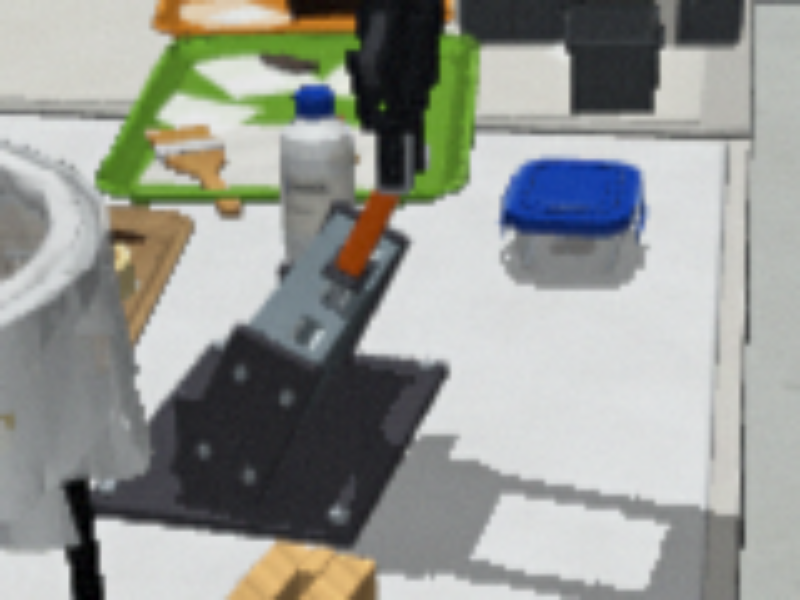

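Steady axial drag of about 7 N, so this is the sound channel. I'll push it home.

Request:
{"fn": "servo_tool", "kwargs": {"grip": [255, 255], "slide": [[0.0022, 0, 0.0045], [0.0013, 0, 0.0027]], "yaw": [0, 0]}}

```text
clock: 17.9
ee_pos: [0.5699, -0.0646, 0.1564]
tool_rot: [[0.996, -0.087, -0.0], [-0.087, -0.996, -0.0], [-0.0, 0.0, -1.0]]
force: [-3.4, 0.1, 5.6]
finger_gap: 0.0249
```

Request:
{"fn": "servo_tool", "kwargs": {"grip": [255], "slide": [[0.0009, 0, 0.0018]], "yaw": [0]}}

```text
clock: 17.98
ee_pos: [0.5707, -0.0646, 0.1543]
tool_rot: [[0.996, -0.087, -0.0], [-0.087, -0.996, 0.0], [-0.0, 0.0, -1.0]]
force: [-3.4, 0.3, 4.4]
finger_gap: 0.0243
```

Request:
{"fn": "servo_tool", "kwargs": {"grip": [255], "slide": [[0.0009, 0, 0.0018]], "yaw": [0]}}

```text
clock: 18.07
ee_pos: [0.5717, -0.0647, 0.1526]
tool_rot: [[0.996, -0.087, -0.0], [-0.087, -0.996, 0.0], [-0.0, -0.0, -1.0]]
force: [-3.3, -0.2, 5.6]
finger_gap: 0.0241
```

Request:
{"fn": "servo_tool", "kwargs": {"grip": [255], "slide": [[0.0009, 0, 0.0018]], "yaw": [0]}}

```text
clock: 18.15
ee_pos: [0.5726, -0.0648, 0.1508]
tool_rot: [[0.996, -0.087, -0.0], [-0.087, -0.996, 0.0], [-0.0, -0.0, -1.0]]
force: [-3.2, 0.3, 4.7]
finger_gap: 0.0247
```

Request:
{"fn": "servo_tool", "kwargs": {"grip": [255], "slide": [[0.0009, 0, 0.0018]], "yaw": [0]}}

```text
clock: 18.23
ee_pos: [0.5729, -0.0646, 0.1501]
tool_rot: [[0.996, -0.087, -0.002], [-0.087, -0.996, 0.001], [-0.002, -0.0, -1.0]]
force: [-12.4, 3.1, 22.6]
finger_gap: 0.0247
```

Request:
{"fn": "servo_tool", "kwargs": {"grip": [255], "slide": [[0.0009, 0, 0.0018]], "yaw": [0]}}

```text
clock: 18.32
ee_pos: [0.573, -0.0645, 0.15]
tool_rot: [[0.996, -0.087, -0.004], [-0.087, -0.996, 0.001], [-0.004, -0.001, -1.0]]
force: [-18.7, 3.9, 32.6]
finger_gap: 0.0248
```

Request:
{"fn": "servo_tool", "kwargs": {"grip": [255], "slide": [[0.0009, 0, 0.0018]], "yaw": [0]}}

```text
clock: 18.4
ee_pos: [0.5731, -0.0643, 0.1499]
tool_rot: [[0.996, -0.087, -0.005], [-0.087, -0.996, 0.001], [-0.005, -0.001, -1.0]]
force: [-25.1, 4.3, 42.0]
finger_gap: 0.0246
```

Hard stop at TCP z = 0.150, as predicted for home. I'll relieve the push, release and retreat.

Request:
{"fn": "servo_tool", "kwargs": {"grip": [255, 255], "slide": [[-0.0022, 0, -0.0042], [0, 0, 0]], "yaw": [0, 0]}}

```text
clock: 18.57
ee_pos: [0.5732, -0.0648, 0.1504]
tool_rot: [[0.996, -0.087, 0.001], [-0.087, -0.996, -0.0], [0.001, 0.0, -1.0]]
force: [-4.5, 0.7, 10.5]
finger_gap: 0.0247
```

Request:
{"fn": "servo_tool", "kwargs": {"grip": [180, 120, 80, 60, 60], "slide": [[0, 0, 0], [0, 0, 0], [0, 0, 0], [0, 0, 0], [0, 0, 0]], "yaw": [0, 0, 0, 0, 0]}}

```text
clock: 18.98
ee_pos: [0.573, -0.0648, 0.1484]
tool_rot: [[0.996, -0.087, -0.001], [-0.087, -0.996, 0.0], [-0.001, -0.0, -1.0]]
force: [0.9, 0.3, -0.4]
finger_gap: 0.0653
```

```bash
python3 -c "
from h import *
st();tilt('t9')"
```

```text
18.98 [ 0.573  -0.0648  0.1484] [ 0.92  0.27 -0.43] 0.0653
side 70
 handle tilt 27.1 x at tool z=0 0.0146 [-0.004 -0.019 -0.026] [0.035 0.006 0.031]
  gauge_tip []
  gauge_collar [([0.0326, -0.0018, 0.0371], 0.64), ([0.0745, -0.0623, 0.1158], 0.32)]
  gauge_handle [([0.0191, 0.0016, 0.0033], 0.49)]
top 0
  gauge_tip []
  gauge_collar [([0.0743, -0.0572, 0.1151], 0.31)]
  gauge_handle []
```

View pics/t9_side.png

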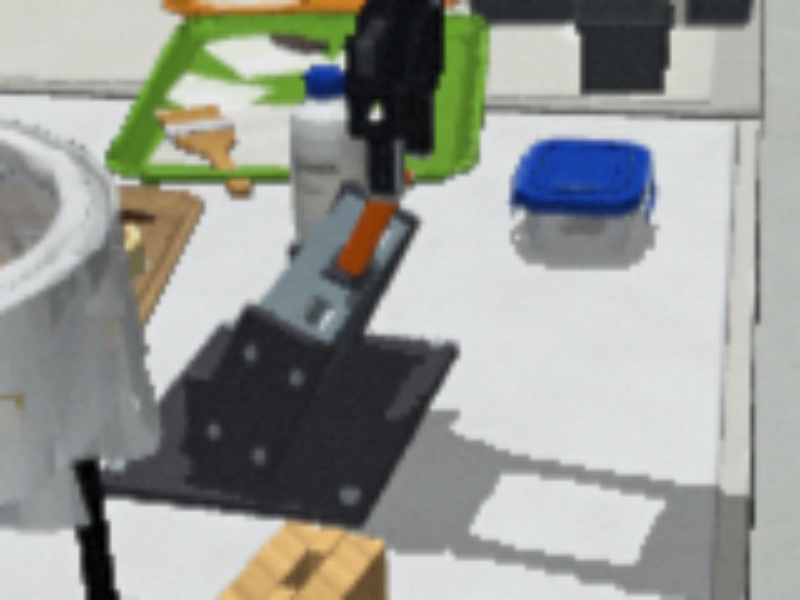

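Request:
{"fn": "servo_tool", "kwargs": {"grip": [60, 60, 60, 60, 60], "slide": [[0, 0, -0.01], [0, 0, -0.025], [0, 0, -0.035], [0, 0, -0.035], [-0.03, 0, -0.02]], "yaw": [0, 0, 0, 0, 0]}}

```text
clock: 19.8
ee_pos: [0.5481, -0.0629, 0.2794]
tool_rot: [[0.996, -0.087, 0.009], [-0.087, -0.996, -0.001], [0.009, 0.0, -1.0]]
force: [1.5, -0.1, 0.3]
finger_gap: 0.0654
```

Request:
{"fn": "servo_tool", "kwargs": {"grip": [60, 60, 60, 60, 60], "slide": [[-0.03, 0.035, 0], [0, 0.04, 0], [0, 0.04, 0], [0, 0.04, 0], [0, 0.04, 0]], "yaw": [0, 0, 0, 0, 0]}}

```text
clock: 20.22
ee_pos: [0.4992, -0.2524, 0.2759]
tool_rot: [[0.996, -0.087, 0.002], [-0.087, -0.996, -0.001], [0.002, 0.001, -1.0]]
force: [1.1, 0.1, -0.3]
finger_gap: 0.0654
```

```bash
python3 -c "
from h import *
st()
for c in ('side','top'):
    p,d,W=cloud(c);u,v=map(int,proj(c,[.6,-.065,.12]));cv2.imwrite(f'pics/f_{c}.png',cv2.resize(p[v-50:v+50,u-65:u+65],None,fx=6,fy=6))
    for n in('gauge_handle','gauge_collar','mouth_middle','bottle','blue_box','cream_jar'):
        print(c,n,[(np.round(a['location'],4).tolist(),round(a['p'],2)) for a in robot.tip_of(c,n)[:2]])
    hsv=cv2.cvtColor(p,cv2.COLOR_BGR2HSV)
    o=(hsv[...,0]<16)&(hsv[...,1]>180)&(abs(W[...,0]-.59)<.06)&(abs(W[...,1]+.065)<.05)&(W[...,2]>.1)&(d>0)
    P=W[o];print(o.sum(),P.mean(0).round(4),P.min(0).round(4),P.max(0).round(4))
"
```

```text
20.22 [ 0.4992 -0.2524  0.2759] [ 1.06  0.1  -0.32] 0.0654
side gauge_handle [([0.5949, -0.0696, 0.1481], 0.48)]
side gauge_collar [([0.602, -0.067, 0.113], 0.73)]
side mouth_middle [([0.6099, -0.064, 0.1133], 0.81)]
side bottle [([0.6883, -0.3786, -0.0009], 0.69)]
side blue_box [([0.4861, -0.389, -0.0044], 0.64), ([0.6086, -0.0617, -0.0009], 0.29)]
side cream_jar [([0.5656, 0.4266, 0.0008], 0.66), ([0.604, -0.0627, 0.1179], 0.64)]
117 [ 0.588  -0.053   0.1512] [ 0.5693 -0.0702  0.1157] [ 0.6084 -0.0468  0.1801]
top gauge_handle [([0.5845, -0.0641, 0.1468], 0.62)]
top gauge_collar [([0.6118, -0.0627, 0.1135], 0.68)]
top mouth_middle [([0.6117, -0.0661, 0.1128], 0.57)]
top bottle [([0.6887, -0.3826, 0.0026], 0.44)]
top blue_box [([0.4923, -0.3951, -0.0041], 0.63)]
top cream_jar [([0.5671, 0.4216, -0.0001], 0.85)]<string>:10: RuntimeWarning: Mean of empty slice.
  ret = um.true_divide(
Traceback (most recent call last):
ValueError: zero-size array to reduction operation minimum which has no identity
```

```bash
python3 -c "
import cv2,numpy as np
cv2.imwrite('pics/f2.png',cv2.resize(np.hstack([cv2.imread('pics/f_side.png'),cv2.imread('pics/f_top.png')]),(800,308)))"
```

```text
(no output)
```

View pics/f2.png

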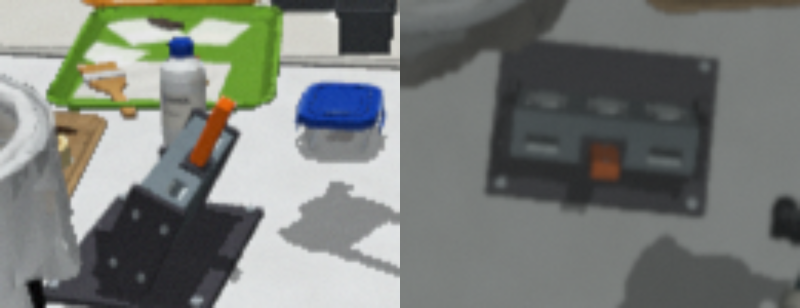

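The picture shows the gauge standing in the middle channel, its collar on the face (about (195,165) in the side half and (603,160) in the top half). The handle top measures z = 0.180, against 0.1785 expected when home. The bystanders haven't moved.

```bash
python3 -c "
from h import *
st();print(robot.sign_off())"
```

```text
20.92 [ 0.4998 -0.2501  0.2744] [0.3  0.67 0.25] 0.0654
the job is handed in; nothing more can be done
None
```

The feeler now stands in the **middle** channel, pushed fully home and released, and I handed the job in at 20.9 s.

- **How it was done:** I took the feeler from the stand and leaned it in the grip, first against the stand's slot edge and then in the left mouth. I then tried the left and middle channels.
- **Left channel:** the blade slid about 72 mm in with roughly 2 N of drag, so I judged it worn. That figure is a little uncertain, because the tilted grip added some friction of its own.
- **Middle channel:** resistance rose to about 8 N as the tip passed some 35–40 mm. After that there was a steady drag of about 6–7 N until the collar hit a hard stop at the expected height.
- **Right channel:** I did not try it, because the middle one already matched the sound shoe.
- **Push force:** the final push against the stop, through the gripped feeler, briefly reached about 49 N at the wrist. I eased it off straight away. That is well under the 120 N wrist limit, and I saw no sign of the gripper's body touching anything.
- **Last checks:**
  - The handle top was at z = 0.180, against 0.1785 expected when home.
  - Both cameras show the collar on the middle mouth face, and the arm was clear.
  - The bottle, blue box and jar were within about 4 mm of their first measured positions, which is the measuring accuracy.
  - My depth check of the orange handle failed in the top view because it found no matching pixels. The trained networks and the picture did show the handle there.

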